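Grade three return springs by their loaded length

ROBOT

A 6-joint arm with a two-finger parallel gripper is mounted at the origin on a cart in front of the work surface, level with it; the furniture and walls round the work are solid. World frame = base frame: x ahead of the robot, y to its left, z up, the work surface at z = 0. Lengths are in mm, angles in degrees, forces in N, time in s.
With the tool pointing down it reaches from about 350 to 850 mm from the base axis. Payload 8.1 kg.
Tool frame: the origin (TCP) lies midway between the tips of the shut fingers; the grasp point (between the pads) lies 19 mm behind it (r.grip_depth is the distance from the TCP to the grasp point, in mm); z points along the fingers, y is the direction in which the jaws open and shut (so a half turn about z gives the same grasp; the last joint's range is limited). The gripper opens to 85 mm and grips with 20 to 120 N. Pads are 22 mm wide; open, the fingers measure 114 mm over their backs; the gripper's body (76 mm by 85 mm) begins 54 mm behind the grasp point. The pads swing forward as they close: fully open they stand 13 mm farther back than shut.
Start: joints at [-80.925, 7.471, 85.268, -0, 87.261, -4.893], TCP at [144.855, -582.256, 231.292] pointing down, gripper open.
Joint ranges: [-169.43, 169.43], [-51.17, 129.36], [1.28, 143.12], [-76.62, 256.62], [0, 156.53], [-152.29, 152.29]. Speed limits (degrees/s): [136.94, 136.94, 159.86, 180, 180, 180].

INTERFACE

Orientations are given as [roll, pitch, yaw] about the fixed x, y, z axes, in that order (R = Rz(yaw) Ry(pitch) Rx(roll)).
In Python, from bench import r, imaging gives the robot as it stands.
- The arm moves only by the shell command python3 -m creep 'ROWS' [FORCE]. ROWS is text: rows parted by semicolons, each of 7 numbers parted by spaces: the shift along the tool's x, y, z in cm, then the turn, a rotation vector about the tool's x, y, z in degrees, then the finger opening in cm, from 0 to 8.54. In form: dx dy dz ax ay az gripper; .... A call has 1 to 20 rows; each row is the pose to reach, as a shift and turn from the pose measured when the call began, along the tool's axes at that moment; what a row does not reach only later rows make up. A row lasts 1/10 s, in which the tool goes at most 50 mm and 8.59 degrees, less where a joint would pass 70% of its speed; a pose out of reach is approached as far as the arm can. A call with a gripper value outside its range is refused whole. The fingers move at their own pace and stop on an object; FORCE is the grip in N (left out, the last holds). Time passes only in rows, so rows that repeat a pose let the fingers close. It gives the time, the measured TCP pose, the force and the opening at its end, in the units of the state.
- r.sense(): the state, without advancing time (a new reading comes with each control period).
- imaging.snapshot(name): name is "scene" or "top" or "wrist"; returns the picture (420x560x3 uint8, red, green, blue); there is no depth.
- imaging.camera_info(name): a dict with "camera_matrix" (3x3 intrinsics, pixels), "R" (3x3) and "t" (3): a world point X has camera coordinates R X + t. Camera axes: x right, y down, z forward; pixel columns grow to the right and rows downward; lengths in mm; the calibration is good to about 2 mm. A picture is of the moment at which its call begins: read the wrist's pose just before it. camera_info takes no time and is no camera call; for the wrist camera it gives the pose at the moment of the call.
- r.hand_in(): hands the job in, once; it reports no verdict.
The state is a dict: "time": time; "joint_pos": joint angles; "qd": joint speeds; "joint_efforts": joint torques, N m; "tool_pos": TCP position; "tcp_rot": TCP orientation; "ft_force": force on the tool from outside, world axes, zero at the start; "wrist_torque": the same for the moment, N m; "finger_gap": finger opening in mm.
Only numpy, scipy, OpenCV 4.12 (cv2) and the standard library are available. Lean on these libraries where they do the work, as an engineer would, in place of code of your own. Each camera call takes 0.05 s, during which the arm holds its last target.

TASK

Press the round cap of each of the three spring units straight down with about 10 N, never over 18 N; the trailing pointer on the gauge post stays at the lowest point: below the lower mark the spring is slack, between the two marks it is good, above the upper mark it is stiff, and there is one of each. Slide the carriage with the slack spring to its far stop (away from the robot) and the one with the stiff spring to its near stop (towards the robot), and leave the good one near the middle of its slide. Leave the vials beside the units standing where they are.

Things in the scene. Friction and masses are not known exactly. Their poses are not given: they have to be found in the camera images.
- cap_p: Round steel cap of spring unit p, a disc 48 mm across and 8 mm thick; origin at the centre of its underside, 94 mm above the worktop when released (top 102 mm), x axis along the slide from near to far stop. It sits on an upright coil spring, yields up to 40 mm straight down and springs back. The units look exactly alike; only pressing tells which spring is slack, good or stiff.
- rider_p (a joint): Unit p's trailing pointer: a steel rider (its top edge counts) on the gauge post behind the cap. The cap takes it down and it stays at the lowest point reached: m below the top, 0 at the start. Dark cross marks on the post: upper at 0.0085, lower at 0.023. Under 10 N (8 to 17 N will do) the slack spring goes below the lower mark, the good one between, the stiff one (about 4 mm) stays above the upper.
- tab_p (a point): Middle of the upright push tab on unit p's carriage, 56 mm above the worktop, 80 mm from the cap's axis on the robot's side. Aluminium, 34 mm wide across the slide, 12 mm thick along it, from 30 mm (the carriage's flat top) to 76 mm above the worktop. Between tab and cap rim 50 mm are free, so that it can be pushed from in front or hooked from behind.
- carriage_p (a joint): Position (m) of unit p's carriage on its fixed slide, along tab to cap: 0 in the middle, +0.045 at the far stop (away from the robot), -0.045 at the near stop; starts within 10 mm of the middle. 4 N of friction, stays where left. It carries spring, cap, tab and, 42 mm behind the cap's axis, the gauge post (22 mm wide, top 110 mm above the worktop).
- cap_q: Round steel cap of spring unit q, a disc 48 mm across and 8 mm thick; origin at the centre of its underside, 94 mm above the worktop when released (top 102 mm), x axis along the slide from near to far stop. It sits on an upright coil spring, yields up to 40 mm straight down and springs back. The units look exactly alike; only pressing tells which spring is slack, good or stiff.
- rider_q (a joint): Unit q's trailing pointer: a steel rider (its top edge counts) on the gauge post behind the cap. The cap takes it down and it stays at the lowest point reached: m below the top, 0 at the start. Dark cross marks on the post: upper at 0.0085, lower at 0.023. Under 10 N (8 to 17 N will do) the slack spring goes below the lower mark, the good one between, the stiff one (about 4 mm) stays above the upper.
- tab_q (a point): Middle of the upright push tab on unit q's carriage, 56 mm above the worktop, 80 mm from the cap's axis on the robot's side. Aluminium, 34 mm wide across the slide, 12 mm thick along it, from 30 mm (the carriage's flat top) to 76 mm above the worktop. Between tab and cap rim 50 mm are free, so that it can be pushed from in front or hooked from behind.
- carriage_q (a joint): Position (m) of unit q's carriage on its fixed slide, along tab to cap: 0 in the middle, +0.045 at the far stop (away from the robot), -0.045 at the near stop; starts within 10 mm of the middle. 4 N of friction, stays where left. It carries spring, cap, tab and, 42 mm behind the cap's axis, the gauge post (22 mm wide, top 110 mm above the worktop).
- cap_r: Round steel cap of spring unit r, a disc 48 mm across and 8 mm thick; origin at the centre of its underside, 94 mm above the worktop when released (top 102 mm), x axis along the slide from near to far stop. It sits on an upright coil spring, yields up to 40 mm straight down and springs back. The units look exactly alike; only pressing tells which spring is slack, good or stiff.
- rider_r (a joint): Unit r's trailing pointer: a steel rider (its top edge counts) on the gauge post behind the cap. The cap takes it down and it stays at the lowest point reached: m below the top, 0 at the start. Dark cross marks on the post: upper at 0.0085, lower at 0.023. Under 10 N (8 to 17 N will do) the slack spring goes below the lower mark, the good one between, the stiff one (about 4 mm) stays above the upper.
- tab_r (a point): Middle of the upright push tab on unit r's carriage, 56 mm above the worktop, 80 mm from the cap's axis on the robot's side. Aluminium, 34 mm wide across the slide, 12 mm thick along it, from 30 mm (the carriage's flat top) to 76 mm above the worktop. Between tab and cap rim 50 mm are free, so that it can be pushed from in front or hooked from behind.
- carriage_r (a joint): Position (m) of unit r's carriage on its fixed slide, along tab to cap: 0 in the middle, +0.045 at the far stop (away from the robot), -0.045 at the near stop; starts within 10 mm of the middle. 4 N of friction, stays where left. It carries spring, cap, tab and, 42 mm behind the cap's axis, the gauge post (22 mm wide, top 110 mm above the worktop).
- vial_a: A glass vial with screw cap, 27 mm across and 60 mm high, standing loose beside spring unit p; origin at the centre of its underside. A bystander.
- vial_b: A glass vial with screw cap, 27 mm across and 60 mm high, standing loose beside spring unit q; origin at the centre of its underside. A bystander.
- vial_c: A glass vial with screw cap, 27 mm across and 60 mm high, standing loose beside spring unit r; origin at the centre of its underside. A bystander.

How it is judged:
By the outcome, as a careful person would: the job done as asked, in the order asked, and still so for the second after the job is handed in, with the robot touching nothing.
It also fails if it takes over 67 s, if anything falls off the work surface, if the arm or the gripper's body presses on something with over 40 N, if the wrist force passes 120 N, or if a joint passes its speed limit or range.

## Working session

There is one attempt and no reset: what is moved stays moved. The work goes in short steps, Python scripts to look and compute and a shell command to move; the robot and the scene stay as the last step left them, time stands still between calls to the robot, and variables do not carry over. Pictures are saved under pics/ and viewed, and the job is handed in when it is done.

```bash
ls; mkdir -p pics
python3 - <<'E'
from bench import r, imaging
import cv2
for n in("scene","top","wrist"):
    cv2.imwrite(f"pics/{n}0.png",imaging.snapshot(n)[:,:,::-1])
    c=imaging.camera_info(n);print(n,c)
print(r.sense())
E
```

```text
pics
scene {'camera_matrix': array([[382.62495394,   0.        , 282.83270602],
       [  0.        , 382.62495394, 207.36581367],
       [  0.        ,   0.        ,   1.        ]]), 'R': array([[-0.90948543, -0.41571629,  0.0040278 ],
       [-0.22674146,  0.48788766, -0.84294362],
       [ 0.34846028, -0.7675582 , -0.53798683]]), 't': array([519.42925681, 172.06695982, 722.5657826 ])}
top {'camera_matrix': array([[429.51500455,   0.        , 274.57926064],
       [  0.        , 429.51500455, 206.44463854],
       [  0.        ,   0.        ,   1.        ]]), 'R': array([[ 7.90588730e-03, -9.99968603e-01,  5.39168680e-04],
       [-9.89392220e-01, -7.90047993e-03, -1.45053846e-01],
       [ 1.45053551e-01,  6.13330059e-04, -9.89423616e-01]]), 't': array([ 42.19250397, 589.35226065, 902.97831115])}
wrist {'camera_matrix': array([[308.86712356,   0.        , 280.53075997],
       [  0.        , 308.86712356, 207.60850176],
       [  0.        ,   0.        ,   1.        ]]), 'R': array([[ 0.24020228, -0.97072134, -0.00171506],
       [-0.91812206, -0.22775972,  0.32431063],
       [-0.31520587, -0.07632552, -0.94594909]]), 't': array([-598.64615959,  -42.27767305,  381.20972781])}
{'time': 0.15, 'joint_pos': array([-8.09282879e+01,  7.50596648e+00,  8.53154182e+01,  1.37544849e-04,
        8.72616166e+01, -4.89331306e+00]), 'qd': array([ 0.08209587, -0.09144849, -0.19159963, -0.03226158, -0.00147977,
       -0.03927948]), 'joint_efforts': array([-9.90487342e-05, -5.70062792e+01, -5.01160204e+01, -2.54184870e-04,
        9.68422741e-03,  3.32107982e-05]), 'tool_pos': array([ 144.7502938 , -581.83885263,  230.47256982]), 'tcp_rot': array([-1.79917313e+02, -7.21694284e-03,  1.39650133e+01]), 'ft_force': array([-0.52041802, -1.02280946, -0.46691256]), 'wrist_torque': array([ 0.00659669,  0.03120152, -0.038102  ]), 'finger_gap': 85.3623974543213}
```

View pics/scene0.png

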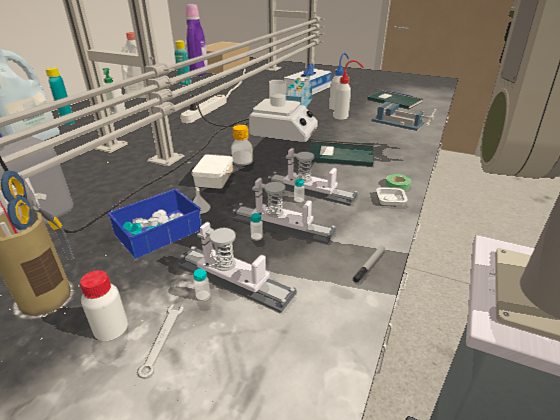

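View pics/top0.png

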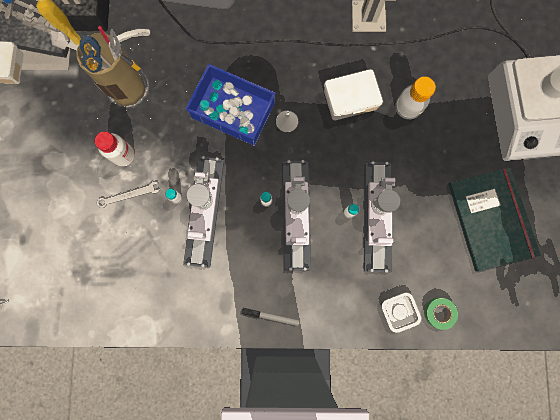

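View pics/wrist0.png

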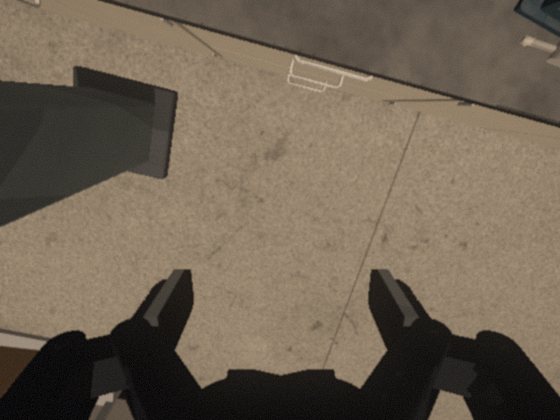

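Run:
```python
import cv2
a=cv2.imread("pics/top0.png")
cv2.imwrite("pics/topc.png",cv2.resize(a[150:280,160:420],None,fx=3,fy=3,interpolation=cv2.INTER_CUBIC))
a=cv2.imread("pics/scene0.png")
cv2.imwrite("pics/scenec.png",cv2.resize(a[140:310,170:370],None,fx=3.5,fy=3.5,interpolation=cv2.INTER_CUBIC))
```

```text
(no output)
```

View pics/topc.png

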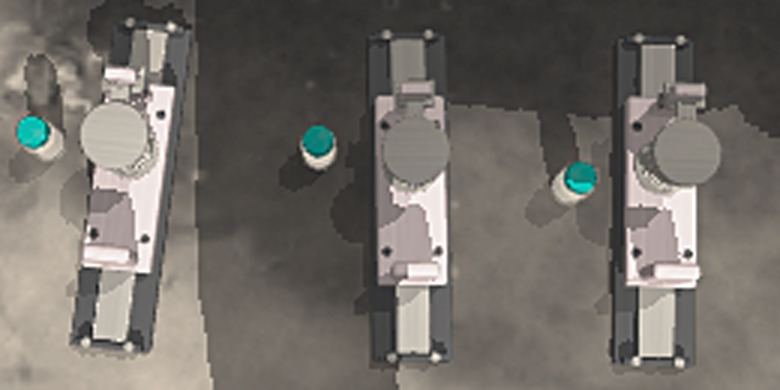

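View pics/scenec.png

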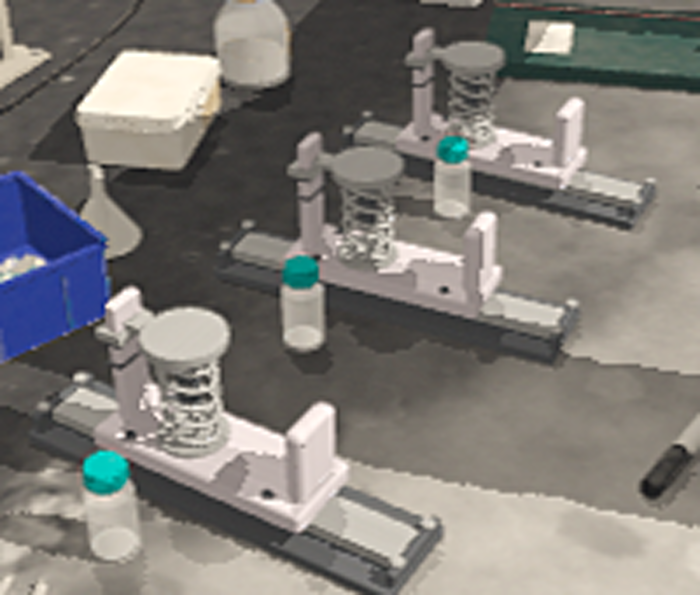

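```bash
cat > h.py <<'E'
import numpy as np, cv2
from bench import r, imaging
def ray(name,u,v,z,c=None):
    c=c or imaging.camera_info(name);K,R,t=c["camera_matrix"],c["R"],c["t"]
    d=R.T@np.linalg.inv(K)@np.array([u,v,1.]);o=-R.T@t
    return (o+d*(z-o[2])/d[2])
def proj(name,X,c=None):
    c=c or imaging.camera_info(name);p=c["R"]@np.asarray(X,float)+c["t"];p=c["camera_matrix"]@p;return p[:2]/p[2]
E
python3 - <<'E'
from h import *
f=lambda a,b,z:ray("top",a/3+160-.33,b/3+150-.33,z)
for n,cap,tab,far,near,v in [("L",(117,136),(107,254),(150.5,24.5),(107.5,344.5),(33,131)),("M",(415,153),(416,271),(407.5,35),(414,357.5),(318,140)),("R",(686,152),(675,271),(659.5,39),(659.5,361.5),(580,178))]:
    c=f(*cap,102);t=f(*tab,76);a=f(*far,12);b=f(*near,12)
    d=c-t;e=a-b
    print(n,c.round(1),t.round(1),np.hypot(*d[:2]).round(1),np.degrees(np.arctan2(d[1],d[0])).round(1),"slide",a.round(1),b.round(1),np.hypot(*e[:2]).round(),np.degrees(np.arctan2(e[1],e[0])).round(1),'mid',((a+b)/2).round(1),"vial",f(*v,60).round())
E
```

```text
L [603.  204.3 102. ] [523.5 213.1  76. ] 80.0 -6.4 slide [706.  197.6  12. ] [461.2 222.3  12. ] 246.0 -5.8 mid [583.6 209.9  12. ] vial [613. 273.  60.]
M [592.8  -1.5 102. ] [513.3  -3.6  76. ] 79.5 1.5 slide [ 6.993e+02 -6.000e-01  1.200e+01] [453.5  -5.7  12. ] 246.0 1.2 mid [576.4  -3.1  12. ] vial [609.  66.  60.]
R [ 595.  -188.3  102. ] [ 514.7 -185.    76. ] 80.3 -2.4 slide [ 697.7 -194.7   12. ] [ 452.  -187.9   12. ] 246.0 -1.6 mid [ 574.8 -191.3   12. ] vial [ 582. -123.   60.]
```

```bash
cat >> h.py <<'E'
from scipy.spatial.transform import Rotation as Ro
def to(x,y,z,yaw):
    s=r.sense();R0=Ro.from_euler("xyz",s["tcp_rot"],degrees=True)
    R1=Ro.from_euler("xyz",[180,0,yaw],degrees=True)
    d=R0.inv().apply(np.array([x,y,z])-s["tool_pos"])/10
    print("t",s["time"],"d cm",d.round(2),"rot",(R0.inv()*R1).as_rotvec(degrees=True).round(2),"F",s["ft_force"].round(2),"pos",s["tool_pos"].round(1),s["tcp_rot"].round(2))
E
python3 -c "
from h import *
to(595,-188.3,150,-2)"
```

```text
t 0.15 d cm [ 53.19 -27.31   8.09] rot [-0.08  0.   15.97] F [-0.52 -1.02 -0.47] pos [ 144.8 -581.8  230.5] [-1.7992e+02 -1.0000e-02  1.3970e+01]
```

```bash
python3 -m creep '4 -2 0 0 0 1 0;8 -4 0 0 0 3 0;12 -6 0 0 0 4 0;16 -8 0 0 0 5 0;20 -10 0 0 0 6 0;24 -12 1 0 0 7 0;28 -14 2 0 0 8 0;32 -16.4 3 0 0 10 0;36 -18.5 4 0 0 11 0;40 -20.5 5 0 0 12 0;44 -22.6 6 0 0 13 0;48 -24.6 7 0 0 15 0;51 -26.2 8 0 0 16 0;53.2 -27.3 8.1 0 0 16 0;53.2 -27.3 8.1 0 0 16 0;53.2 -27.3 8.1 0 0 16 0'
python3 -c "
from h import *
to(595,-188.3,105,-2)
cv2.imwrite('pics/w1.png',imaging.snapshot('wrist')[:,:,::-1])"
```

```text
time: 1.75
tool_pos: [594.9, -188.1, 149.4]
tcp_rot: [-179.9, 0.1, -2.0]
ft_force: [0.7, -0.1, 0.3]
finger_gap: -0.2
t 1.75 d cm [0.01 0.03 4.44] rot [-0.08  0.08  0.05] F [ 0.71 -0.06  0.32] pos [ 594.9 -188.1  149.4] [-1.7992e+02  8.0000e-02 -1.9500e+00]
```

View pics/w1.png

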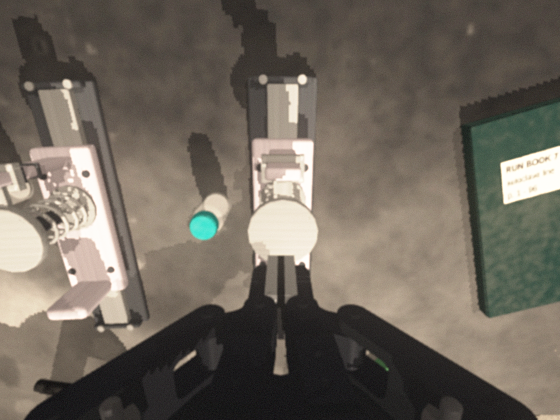

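```bash
python3 -c "
from h import *
print(ray('wrist',283,230,102), proj('wrist',[594.9,-188.1,102]))
print(ray('wrist',284,78,12))"
python3 -m creep '0 0 2 0 0 0 0;0 0 4 0 0 0 0;0 0 4.4 0 0 0 0;0 0 4.4 0 0 0 0'
```

```text
[ 596.13527624 -190.08042409  102.        ] [280.10873122 231.79610343]
[ 695.88961586 -194.84765681   12.        ]
time: 2.2
tool_pos: [593.3, -189.3, 105.1]
tcp_rot: [-179.9, 0.2, -2.1]
ft_force: [-1.3, 1.0, 0.1]
finger_gap: 0.1
```

```bash
python3 -m creep '0.15 0 0.1 0 0 0 0;0.15 0 0.2 0 0 0 0;0.15 0 0.4 0 0 0 0;0.15 0 0.5 0 0 0 0;0.15 0 0.6 0 0 0 0;0.15 0 0.6 0 0 0 0;0.15 0 0.6 0 0 0 0'
python3 -m creep '0 0 0 0 0 0 0'
python3 -m creep '0 0 0 0 0 0 0'
```

```text
time: 2.9
tool_pos: [595.5, -189.7, 100.1]
tcp_rot: [-179.9, 0.1, -2.1]
ft_force: [-0.2, -0.9, 4.7]
finger_gap: 0.3
time: 3.0
tool_pos: [595.5, -189.8, 100.5]
tcp_rot: [-180.0, 0.1, -2.1]
ft_force: [-2.9, 0.7, 4.1]
finger_gap: -0.2
time: 3.1
tool_pos: [595.5, -189.8, 100.8]
tcp_rot: [-180.0, 0.1, -2.1]
ft_force: [-1.0, -0.2, 4.2]
finger_gap: 0.3
```

```bash
python3 -m creep '0 0 0.1 0 0 0 0;0 0 0.2 0 0 0 0;0 0 0.2 0 0 0 0;0 0 0.2 0 0 0 0'
python3 -m creep '0 0 0.1 0 0 0 0;0 0 0.1 0 0 0 0;0 0 0.1 0 0 0 0'
```

```text
time: 3.5
tool_pos: [595.5, -189.8, 99.1]
tcp_rot: [-180.0, 0.1, -2.1]
ft_force: [-2.0, 0.2, 5.9]
finger_gap: 0.3
time: 3.8
tool_pos: [595.5, -189.8, 98.7]
tcp_rot: [-180.0, 0.1, -2.1]
ft_force: [-2.5, 0.9, 8.2]
finger_gap: 0.1
```

```bash
python3 -m creep '0 0 0.1 0 0 0 0;0 0 0.15 0 0 0 0;0 0 0.15 0 0 0 0'
python3 -m creep '0 0 0.05 0 0 0 0;0 0 0.05 0 0 0 0;0 0 0.05 0 0 0 0'
```

```text
time: 4.1
tool_pos: [595.6, -189.8, 97.9]
tcp_rot: [-180.0, 0.0, -2.1]
ft_force: [-3.9, 0.4, 9.4]
finger_gap: 0.0
time: 4.4
tool_pos: [595.8, -189.8, 98.1]
tcp_rot: [-180.0, 0.0, -2.1]
ft_force: [-2.7, 1.9, 9.5]
finger_gap: 0.2
```

```bash
python3 -m creep '-0.05 0 0.1 0 0 0 0;-0.05 0 0.1 0 0 0 0;-0.05 0 0.1 0 0 0 0'
python3 -m creep '0 0 -1 0 0 0 0;0 0 -3 0 0 0 0;0 0 -5 0 0 0 0;0 0 -5 0 0 0 0'
python3 -c "
from h import *
a=imaging.snapshot('wrist')[:,:,::-1];cv2.imwrite('pics/w2.png',a)
b=imaging.snapshot('scene')[:,:,::-1]
cv2.imwrite('pics/s2.png',cv2.resize(b[140:220,270:370],None,fx=7,fy=7,interpolation=cv2.INTER_CUBIC))
to(592.8,-1.5,150,1.3)"
```

```text
time: 4.7
tool_pos: [595.7, -189.8, 98.1]
tcp_rot: [-180.0, -0.0, -2.1]
ft_force: [-2.3, 1.6, 9.3]
finger_gap: -0.4
time: 5.1
tool_pos: [597.5, -190.3, 151.5]
tcp_rot: [179.9, -0.3, -2.1]
ft_force: [1.2, -0.3, -0.1]
finger_gap: 0.1
t 5.2 d cm [ -0.98 -18.8   -0.2 ] rot [ 0.   -0.06 -3.36] F [-0.53  0.06 -0.5 ] pos [ 595.8 -189.7  148. ] [ 1.80e+02 -6.00e-02 -2.06e+00]
```

View pics/w2.png

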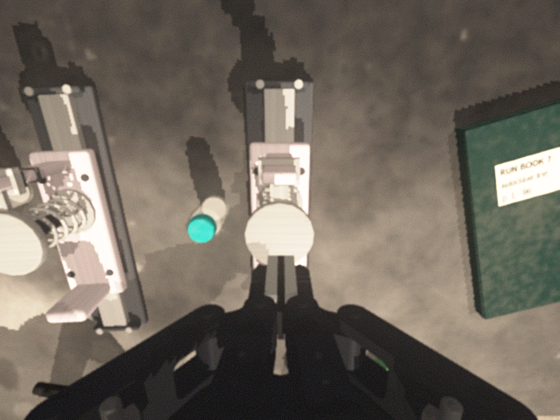

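View pics/s2.png

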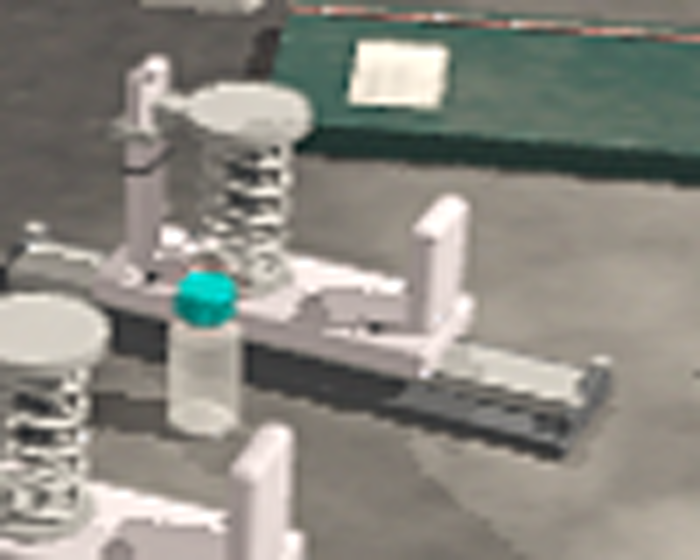

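```bash
python3 -c "
import cv2,numpy as np
a=cv2.imread('pics/scene0.png')[145:180,280:320]
a=cv2.resize(a,None,fx=10,fy=10,interpolation=cv2.INTER_CUBIC)
b=cv2.imread('pics/s2.png')[35:280,70:350]
b=cv2.resize(b,(400,350))
cv2.imwrite('pics/cmp.png',np.hstack([a,b]))"
```

```text
(no output)
```

View pics/cmp.png

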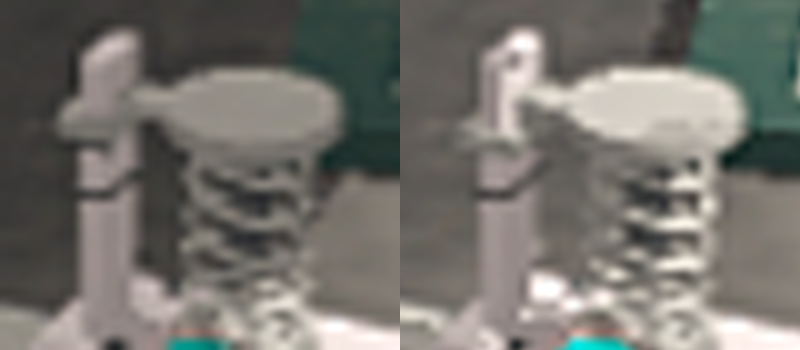

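```bash
python3 -m creep '-0.3 -4 0 0 0 0 0;-0.5 -9 0 0 0 -1 0;-0.9 -14 0 0 0 -2 0;-1 -17 0 0 0 -3 0;-1 -18.8 0 0 0 -3.4 0;-1 -18.8 0 0 0 -3.4 0;-1 -18.8 0 0 0 -3.4 0'
python3 -c "
from h import *
to(592.8,-1.5,105,1.3)
cv2.imwrite('pics/w3.png',imaging.snapshot('wrist')[:,:,::-1])"
```

```text
time: 5.9
tool_pos: [591.8, -1.3, 146.6]
tcp_rot: [180.0, 0.1, 1.4]
ft_force: [-0.1, -0.1, -0.7]
finger_gap: -0.1
t 5.9 d cm [0.11 0.02 4.16] rot [0.01 0.06 0.09] F [-0.11 -0.08 -0.66] pos [591.8  -1.3 146.6] [1.7999e+02 6.0000e-02 1.3900e+00]
```

View pics/w3.png

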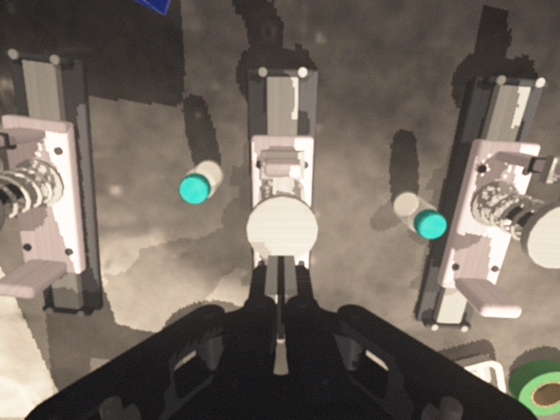

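```bash
python3 -m creep '0.2 0.1 2 0 0 0 0;0.2 0.1 4 0 0 0 0;0.2 0.1 4.3 0 0 0 0;0.2 0.1 4.6 0 0 0 0;0.2 0.1 4.7 0 0 0 0;0.2 0.1 4.7 0 0 0 0;0.2 0.1 4.7 0 0 0 0'
python3 -m creep '0 0 0 0 0 0 0'
```

```text
time: 6.65
tool_pos: [594.7, -3.2, 100.9]
tcp_rot: [180.0, -0.1, 1.3]
ft_force: [0.3, -0.7, 1.0]
finger_gap: -0.2
time: 6.75
tool_pos: [595.0, -3.2, 101.5]
tcp_rot: [180.0, -0.1, 1.3]
ft_force: [-0.9, 0.0, 1.5]
finger_gap: -0.0
```

```bash
python3 -m creep '-0.1 0 0.2 0 0 0 0;-0.1 0 0.4 0 0 0 0;-0.1 0 0.4 0 0 0 0;-0.1 0 0.4 0 0 0 0'
python3 -m creep '0 0 0.15 0 0 0 0;0 0 0.3 0 0 0 0;0 0 0.3 0 0 0 0;0 0 0.3 0 0 0 0'
```

```text
time: 7.15
tool_pos: [594.8, -3.1, 98.1]
tcp_rot: [180.0, -0.2, 1.3]
ft_force: [2.9, 0.4, 3.9]
finger_gap: -0.0
time: 7.55
tool_pos: [594.8, -3.1, 95.3]
tcp_rot: [180.0, -0.2, 1.3]
ft_force: [0.4, 0.6, 6.1]
finger_gap: -0.1
```

```bash
python3 -m creep '0 0 0.15 0 0 0 0;0 0 0.3 0 0 0 0;0 0 0.3 0 0 0 0;0 0 0.3 0 0 0 0'
python3 -m creep '0 0 0.15 0 0 0 0;0 0 0.25 0 0 0 0;0 0 0.25 0 0 0 0;0 0 0.25 0 0 0 0'
```

```text
time: 7.95
tool_pos: [594.9, -3.1, 92.8]
tcp_rot: [180.0, -0.2, 1.3]
ft_force: [-1.1, -0.1, 7.8]
finger_gap: 0.1
time: 8.35
tool_pos: [594.9, -3.1, 90.9]
tcp_rot: [180.0, -0.2, 1.3]
ft_force: [-2.0, 0.1, 9.3]
finger_gap: 0.1
```

```bash
python3 -m creep '0 0 0.1 0 0 0 0;0 0 0.2 0 0 0 0;0 0 0.2 0 0 0 0;0 0 0.2 0 0 0 0'
python3 -m creep '0 0 -1 0 0 0 0;0 0 -3 0 0 0 0;0 0 -6 0 0 0 0;0 0 -6 0 0 0 0'
python3 -c "
from h import *
a=imaging.snapshot('wrist')[:,:,::-1];cv2.imwrite('pics/w4.png',a)
b=imaging.snapshot('scene')[:,:,::-1];cv2.imwrite('pics/s4f.png',b)
cv2.imwrite('pics/s4.png',cv2.resize(b[170:230,240:320],None,fx=9,fy=9,interpolation=cv2.INTER_CUBIC))
to(604,203,150,-6)"
```

```text
time: 8.75
tool_pos: [594.9, -3.1, 89.7]
tcp_rot: [180.0, -0.2, 1.3]
ft_force: [-1.9, -0.1, 10.7]
finger_gap: 0.0
time: 9.15
tool_pos: [596.5, -3.2, 153.6]
tcp_rot: [179.9, -0.5, 1.3]
ft_force: [0.6, -0.2, 0.2]
finger_gap: 0.1
t 9.25 d cm [  1.42 -20.58  -0.04] rot [ 0.03 -0.22  7.34] F [-0.45 -0.05 -0.09] pos [594.6  -3.1 149.7] [179.95  -0.22   1.34]
```

View pics/s4.png

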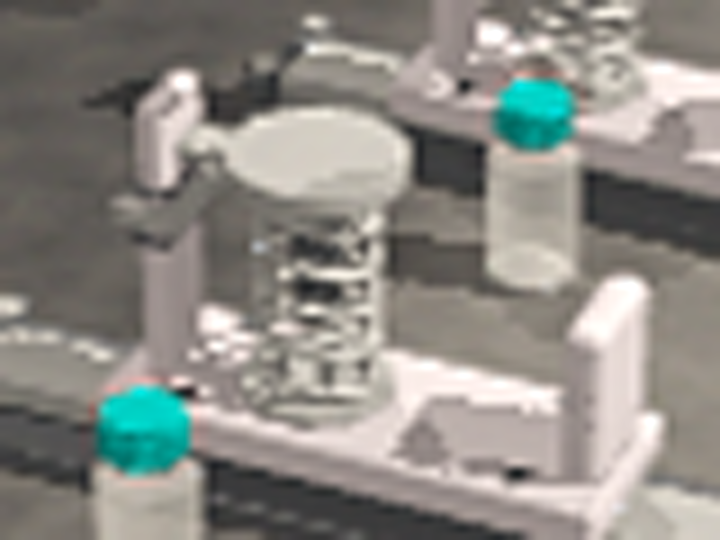

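```bash
python3 -m creep '0.3 -4 0 0 0 1 0;0.6 -9 0 0 0 3 0;0.9 -14 0 0 0 5 0;1.2 -18 0 0 0 7 0;1.4 -20.6 0 0 0 7.4 0;1.4 -20.6 0 0 0 7.4 0;1.4 -20.6 0 0 0 7.4 0'
python3 -c "
from h import *
to(604,203,105,-6)
cv2.imwrite('pics/w5.png',imaging.snapshot('wrist')[:,:,::-1])"
```

```text
time: 9.95
tool_pos: [602.4, 203.2, 147.4]
tcp_rot: [179.9, -0.0, -6.0]
ft_force: [0.6, -0.4, 0.5]
finger_gap: 0.0
t 9.95 d cm [ 0.16 -0.    4.24] rot [ 0.11 -0.04  0.04] F [ 0.56 -0.38  0.46] pos [602.4 203.2 147.4] [ 1.7989e+02 -4.0000e-02 -5.9600e+00]
```

View pics/w5.png

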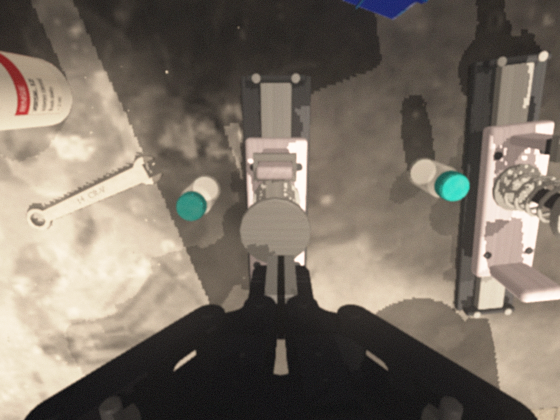

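```bash
python3 -m creep '0.2 -0.15 2 0 0 0 0;0.2 -0.15 4 0 0 0 0;0.2 -0.15 4.5 0 0 0 0;0.2 -0.15 4.8 0 0 0 0;0.2 -0.15 4.9 0 0 0 0;0.2 -0.15 4.9 0 0 0 0'
python3 -m creep '0 0 0.15 0 0 0 0;0 0 0.3 0 0 0 0;0 0 0.3 0 0 0 0;0 0 0.3 0 0 0 0'
```

```text
time: 10.6
tool_pos: [605.6, 203.4, 99.9]
tcp_rot: [179.9, -0.2, -6.1]
ft_force: [-1.2, -0.9, 1.3]
finger_gap: -0.1
time: 11.0
tool_pos: [606.3, 203.5, 97.5]
tcp_rot: [179.9, -0.2, -6.1]
ft_force: [1.5, -0.3, 2.0]
finger_gap: -0.3
```

```bash
python3 -m creep '-0.1 -0.05 0.3 0 0 0 0;-0.1 -0.05 0.6 0 0 0 0;-0.1 -0.05 0.9 0 0 0 0;-0.1 -0.05 1.1 0 0 0 0;-0.1 -0.05 1.1 0 0 0 0;-0.1 -0.05 1.1 0 0 0 0'
python3 -m creep '0 0 0.3 0 0 0 0;0 0 0.6 0 0 0 0;0 0 0.6 0 0 0 0;0 0 0.6 0 0 0 0'
```

```text
time: 11.6
tool_pos: [605.9, 204.1, 86.7]
tcp_rot: [180.0, -0.3, -6.1]
ft_force: [3.5, -2.0, 5.8]
finger_gap: 0.0
time: 12.0
tool_pos: [605.9, 204.1, 80.9]
tcp_rot: [180.0, -0.3, -6.1]
ft_force: [0.8, -1.7, 8.0]
finger_gap: 0.2
```

```bash
python3 -m creep '0 0 0.2 0 0 0 0;0 0 0.4 0 0 0 0;0 0 0.4 0 0 0 0;0 0 0.4 0 0 0 0'
python3 -m creep '0 0 0.15 0 0 0 0;0 0 0.2 0 0 0 0;0 0 0.2 0 0 0 0;0 0 0.2 0 0 0 0'
```

```text
time: 12.4
tool_pos: [605.9, 204.1, 77.2]
tcp_rot: [180.0, -0.3, -6.1]
ft_force: [-1.6, -2.0, 8.2]
finger_gap: 0.2
time: 12.8
tool_pos: [605.9, 204.1, 75.6]
tcp_rot: [180.0, -0.3, -6.1]
ft_force: [-0.4, -0.6, 8.3]
finger_gap: 0.0
```

```bash
python3 -m creep '0 0 0.15 0 0 0 0;0 0 0.25 0 0 0 0;0 0 0.25 0 0 0 0;0 0 0.25 0 0 0 0'
python3 -m creep '0 0 0 0 0 0 0'
```

```text
time: 13.2
tool_pos: [606.0, 204.1, 73.7]
tcp_rot: [180.0, -0.3, -6.1]
ft_force: [-1.3, -2.0, 8.7]
finger_gap: 0.2
time: 13.3
tool_pos: [606.0, 204.1, 74.2]
tcp_rot: [180.0, -0.3, -6.1]
ft_force: [0.1, -1.6, 7.8]
finger_gap: 0.3
```

```bash
python3 -m creep '0 0 0.2 0 0 0 0;0 0 0.4 0 0 0 0;0 0 0.4 0 0 0 0;0 0 0.4 0 0 0 0'
python3 -m creep '0 0 0.05 0 0 0 0'
```

```text
time: 13.7
tool_pos: [606.0, 204.1, 70.8]
tcp_rot: [180.0, -0.3, -6.1]
ft_force: [-2.4, -2.8, 9.2]
finger_gap: -0.1
time: 13.8
tool_pos: [606.0, 204.1, 70.9]
tcp_rot: [180.0, -0.3, -6.1]
ft_force: [-2.0, -2.7, 9.4]
finger_gap: -0.2
```

```bash
python3 -m creep '0 0 0.1 0 0 0 0;0 0 0.2 0 0 0 0;0 0 0.2 0 0 0 0;0 0 0.2 0 0 0 0'
python3 -m creep '0 0 -1 0 0 0 0;0 0 -3 0 0 0 0;0 0 -5 0 0 0 0;0 0 -8 0 0 0 0;0 0 -8 0 0 0 0'
python3 -c "
from h import *
a=imaging.snapshot('wrist')[:,:,::-1];cv2.imwrite('pics/w6.png',a)
b=imaging.snapshot('scene')[:,:,::-1];cv2.imwrite('pics/s6f.png',b)
cv2.imwrite('pics/s6.png',cv2.resize(b[215:315,180:310],None,fx=6,fy=6,interpolation=cv2.INTER_CUBIC))
c=imaging.snapshot('top')[:,:,::-1]
cv2.imwrite('pics/t6.png',cv2.resize(c[150:280,160:420],None,fx=3,fy=3,interpolation=cv2.INTER_CUBIC))
to(604,203,150,-6)"
```

```text
time: 14.2
tool_pos: [606.0, 204.1, 69.6]
tcp_rot: [180.0, -0.3, -6.1]
ft_force: [-1.4, -2.9, 11.0]
finger_gap: 0.0
time: 14.7
tool_pos: [607.3, 205.1, 153.6]
tcp_rot: [-179.9, -0.6, -6.0]
ft_force: [1.3, 0.4, 0.4]
finger_gap: 0.0
t 14.85 d cm [-0.06  0.13 -0.19] rot [ 0.07 -0.16 -0.04] F [-0.07 -0.17  0.14] pos [604.7 204.3 148.1] [ 1.7993e+02 -1.6000e-01 -6.0400e+00]
```

View pics/s6.png

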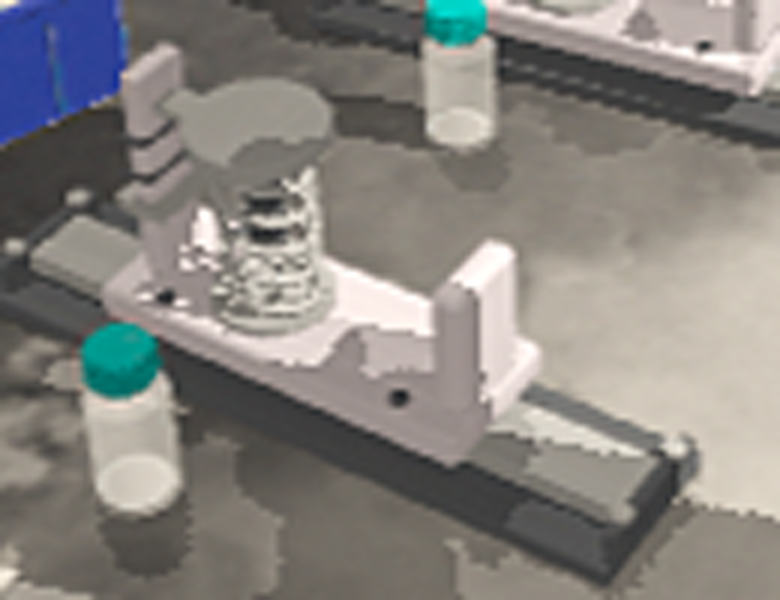

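View pics/t6.png

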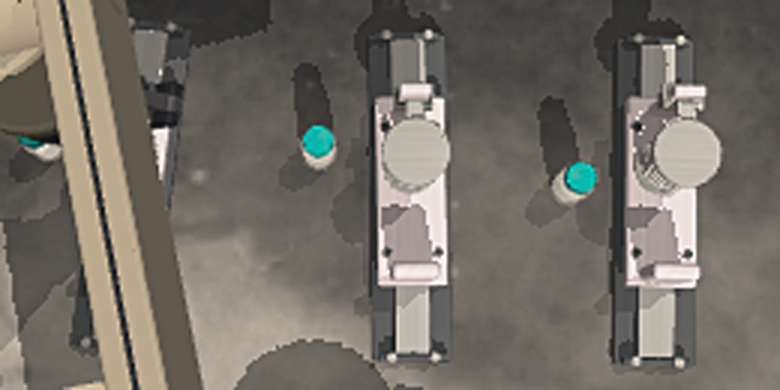

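View pics/w6.png

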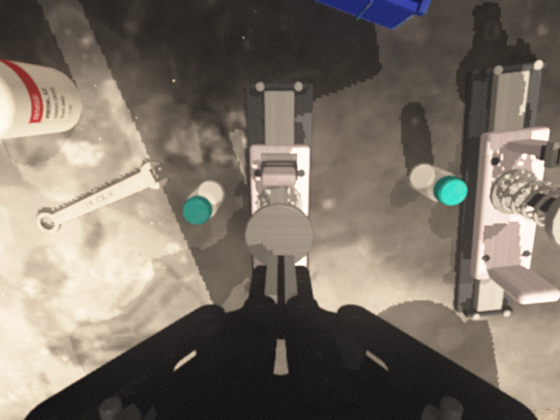

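```bash
python3 -m creep '-4 0 0 0 0 0 0;-8 0 0 0 0 0 0;-11.5 0.05 0 0 0 0 0;-11.5 0.05 4 0 0 0 0;-11.5 0.05 8 0 0 0 0;-11.5 0.05 10.2 0 0 0 0;-11.5 0.05 10.2 0 0 0 0'
python3 -c "
from h import *
s=r.sense();print(s['tool_pos'],s['ft_force'])
a=imaging.snapshot('wrist')[:,:,::-1];cv2.imwrite('pics/w7.png',a)
b=imaging.snapshot('scene')[:,:,::-1];cv2.imwrite('pics/s7.png',b[180:400,130:430])
"
```

```text
time: 15.55
tool_pos: [485.5, 214.2, 39.9]
tcp_rot: [179.7, 0.4, -6.0]
ft_force: [-0.7, -0.0, -0.8]
finger_gap: 0.0
[485.46795621 214.1701291   39.85995065] [-0.71174154 -0.02303643 -0.83840339]
```

View pics/w7.png

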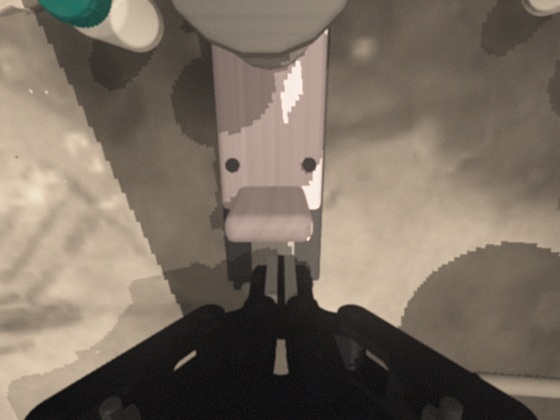

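View pics/s7.png

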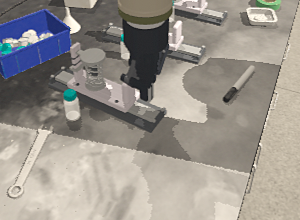

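```bash
python3 -m creep '0 -0.4 -0.5 0 0 0 0;0.8 -0.4 -0.5 0 0 0 0;1.6 -0.4 -0.5 0 0 0 0;2.2 -0.4 -0.5 0 0 0 0;2.6 -0.4 -0.5 0 0 0 0;3.0 -0.4 -0.5 0 0 0 0;3.4 -0.4 -0.5 0 0 0 0;3.4 -0.4 -0.5 0 0 0 0'
python3 -m creep '0.5 0 0 0 0 0 0;1 0 0 0 0 0 0;1.5 0 0 0 0 0 0;2 0 0 0 0 0 0;2 0 0 0 0 0 0'
```

```text
time: 16.45
tool_pos: [524.2, 215.5, 49.6]
tcp_rot: [179.8, -0.0, -6.1]
ft_force: [0.1, -0.2, -0.3]
finger_gap: 0.1
time: 16.95
tool_pos: [545.1, 213.1, 49.5]
tcp_rot: [179.8, -0.1, -6.1]
ft_force: [-0.2, 0.4, 0.0]
finger_gap: 0.2
```

```bash
python3 -m creep '0.3 0 0 0 0 0 0;0.6 0 0 0 0 0 0;0.9 0 0 0 0 0 0'
python3 -c "
from h import *
s=r.sense();print(s['tool_pos'],s['ft_force'])
a=imaging.snapshot('wrist')[:,:,::-1];cv2.imwrite('pics/w8.png',a)
b=imaging.snapshot('scene')[:,:,::-1];cv2.imwrite('pics/s8.png',cv2.resize(b[180:330,150:350],None,fx=3,fy=3))
"
```

```text
time: 17.25
tool_pos: [549.2, 212.7, 49.4]
tcp_rot: [179.8, 0.5, -6.0]
ft_force: [-42.1, 2.3, 31.3]
finger_gap: -0.2
[549.17653179 212.68451563  49.38245127] [-42.13714451   2.33592035  31.30798496]
```

View pics/w8.png

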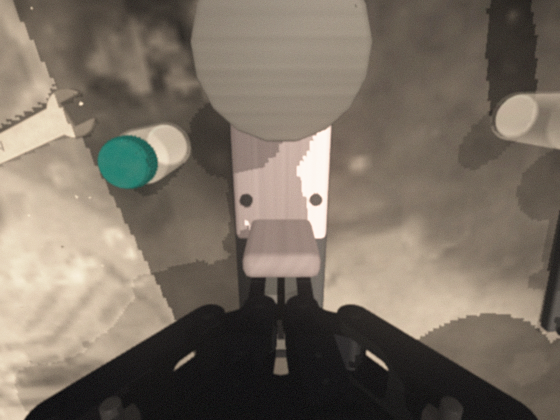

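View pics/s8.png

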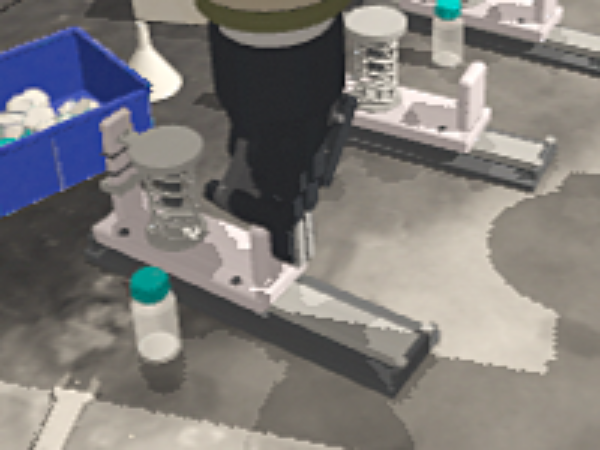

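```bash
python3 -m creep '-0.3 0 0 0 0 0 0;-1.5 0 0 0 0 0 0;-3 0 0 0 0 0 0;-3 0 -4 0 0 0 0;-3 0 -8 0 0 0 0;-3 0 -10 0 0 0 0;-3 0 -10 0 0 0 0'
python3 -c "
from h import *
b=imaging.snapshot('scene')[:,:,::-1];cv2.imwrite('pics/s9.png',cv2.resize(b[180:330,150:350],None,fx=3,fy=3))
a=imaging.snapshot('wrist')[:,:,::-1];cv2.imwrite('pics/w9.png',a)
to(548,-188.3,150,-2)
"
```

```text
time: 18.05
tool_pos: [523.8, 216.8, 154.9]
tcp_rot: [179.9, 0.0, -6.0]
ft_force: [1.1, -0.7, -0.1]
finger_gap: 0.1
t 18.15 d cm [ 6.93 39.93  0.13] rot [ 0.22  0.41 -4.04] F [-0.91  0.17 -0.49] pos [521.1 216.1 150.2] [179.77   0.4   -6.04]
```

View pics/s9.png

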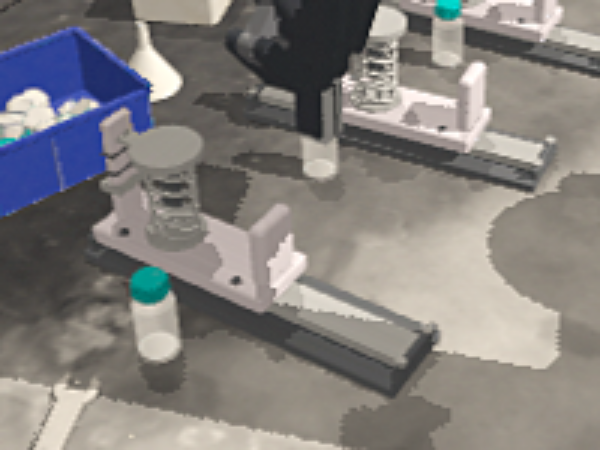

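View pics/w9.png

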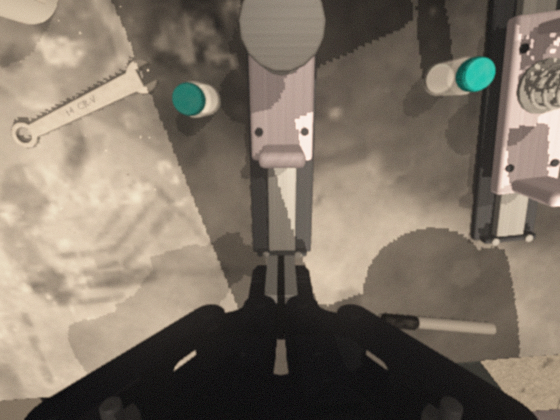

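```bash
python3 -m creep '1 5 0 0 0 0 0;2 10 0 0 0 -1 0;3 15 0 0 0 -1 0;4 20 0 0 0 -2 0;5 25 0 0 0 -3 0;6 30 0 0 0 -4 0;6.7 35 0 0 0 -4 0;6.8 39.9 0 0 0 -4 0;6.8 39.9 0 0 0 -4 0;6.8 39.9 0 0 0 -4 0'
python3 -c "
from h import *
to(546,-188.3,52,-2)
cv2.imwrite('pics/w10.png',imaging.snapshot('wrist')[:,:,::-1])
"
```

```text
time: 19.15
tool_pos: [545.5, -189.2, 149.3]
tcp_rot: [179.9, 0.6, -2.2]
ft_force: [0.7, 0.3, 0.9]
finger_gap: -0.0
t 19.15 d cm [ 0.14 -0.12  9.72] rot [ 0.15  0.57 -0.23] F [0.71 0.31 0.92] pos [ 545.5 -189.2  149.3] [179.85   0.57  -2.23]
```

View pics/w10.png

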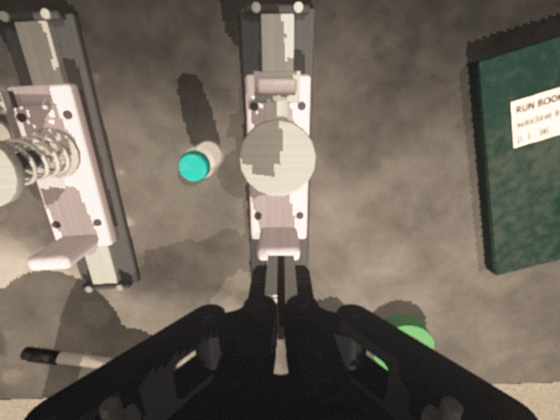

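```bash
python3 -c "
from h import *
print(ray('wrist',278,158,102),ray('wrist',279,236,76),proj('wrist',[546,-188.3,76]))
"
```

```text
[ 595.3339006  -187.92060932  102.        ] [ 530.71449258 -185.87148676   76.        ] [281.42283081 217.27121182]
```

```bash
python3 -c "
from h import *
c=imaging.camera_info('wrist');print(-c['R'].T@c['t'])
for X in ([522,-187,76],[510,-187,76],[522,-187,30],[510,-187,30],[557,-187,52],[571,-188,102]):print(X,proj('wrist',X))
"
```

```text
[ 629.92982768 -190.44157652  291.50009474]
[522, -187, 76] [280.90765348 246.20308856]
[510, -187, 76] [281.48776082 259.9246563 ]
[522, -187, 30] [280.75156298 223.50094515]
[510, -187, 30] [281.24606168 235.46306652]
[557, -187, 52] [279.17069573 193.91449037]
[571, -188, 102] [279.68499803 195.72406502]
```

```bash
python3 -m creep '0.1 -0.1 3 0 0 0 0;0.1 -0.1 6 0 0 0 0;0.1 -0.1 8.5 0 0 0 0;0.1 -0.1 9.6 0 0 0 0;0.1 -0.1 9.6 0 0 0 0'
python3 -c "
from h import *
to(546,-188.3,52,-2)
b=imaging.snapshot('scene')[:,:,::-1];cv2.imwrite('pics/s11.png',cv2.resize(b[100:250,230:430],None,fx=3,fy=3))
"
```

```text
time: 19.7
tool_pos: [544.4, -184.8, 51.2]
tcp_rot: [180.0, 0.8, -2.0]
ft_force: [0.0, -0.4, 0.7]
finger_gap: 0.1
t 19.7 d cm [ 0.17  0.34 -0.09] rot [ 0.02  0.79 -0.04] F [ 0.   -0.39  0.73] pos [ 544.4 -184.8   51.2] [179.98   0.79  -2.04]
```

View pics/s11.png

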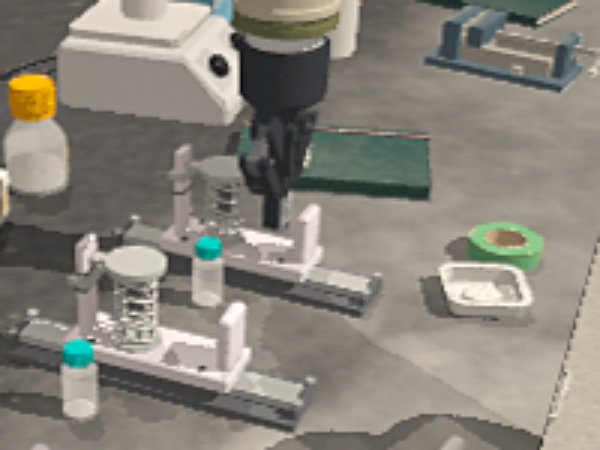

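```bash
python3 -m creep '-0.6 0.3 0 0 0 0 0;-1.2 0.3 0 0 0 0 0;-1.8 0.3 0 0 0 0 0;-2.4 0.3 0 0 0 0 0;-3 0.3 0 0 0 0 0;-3.6 0.3 0 0 0 0 0;-4 0.3 0 0 0 0 0'
python3 -m creep '-0.4 0 0 0 0 0 0;-0.8 0 0 0 0 0 0;-1.1 0 0 0 0 0 0;-1.1 0 0 0 0 0 0'
```

```text
time: 20.45
tool_pos: [505.5, -187.6, 54.1]
tcp_rot: [179.9, 0.6, -2.1]
ft_force: [4.6, -1.0, 1.8]
finger_gap: 0.0
time: 20.85
tool_pos: [493.6, -187.0, 53.9]
tcp_rot: [179.9, 0.6, -2.1]
ft_force: [2.3, -0.2, 1.1]
finger_gap: -0.3
```

```bash
python3 -m creep '-0.3 0 0 0 0 0 0;-0.6 0 0 0 0 0 0;-0.7 0 0 0 0 0 0'
python3 -m creep '-0.2 0 0 0 0 0 0;-0.4 0 0 0 0 0 0'
```

```text
time: 21.15
tool_pos: [486.4, -186.8, 53.9]
tcp_rot: [179.9, 0.7, -2.1]
ft_force: [3.8, -0.8, 0.3]
finger_gap: 0.1
time: 21.35
tool_pos: [483.7, -186.7, 54.0]
tcp_rot: [179.9, 0.5, -2.1]
ft_force: [19.8, -1.6, -11.4]
finger_gap: 0.2
```

```bash
python3 -m creep '-0.2 0 0 0 0 0 0;-0.3 0 0 0 0 0 0'
python3 -m creep '0.5 0 0 0 0 0 0;1.3 0 0 0 0 0 0;1.3 0 0 0 0 0 0;1.3 0 -4 0 0 0 0;1.3 0 -8 0 0 0 0;1.3 0 -11 0 0 0 0'
python3 -c "
from h import *
cv2.imwrite('pics/w12.png',imaging.snapshot('wrist')[:,:,::-1])
to(430,-150,190,-2)
"
```

```text
time: 21.55
tool_pos: [483.7, -186.7, 54.1]
tcp_rot: [179.8, 0.0, -2.1]
ft_force: [26.1, -2.7, -18.3]
finger_gap: 0.1
time: 22.15
tool_pos: [496.6, -187.0, 166.1]
tcp_rot: [179.8, 0.1, -2.1]
ft_force: [0.5, 0.5, 0.9]
finger_gap: -0.1
t 22.2 d cm [-7.03 -3.55 -1.89] rot [ 0.34 -0.33 -0.08] F [ 2.39 -0.84  5.63] pos [ 499.1 -188.2  171.7] [179.66  -0.33  -2.08]
```

View pics/w12.png

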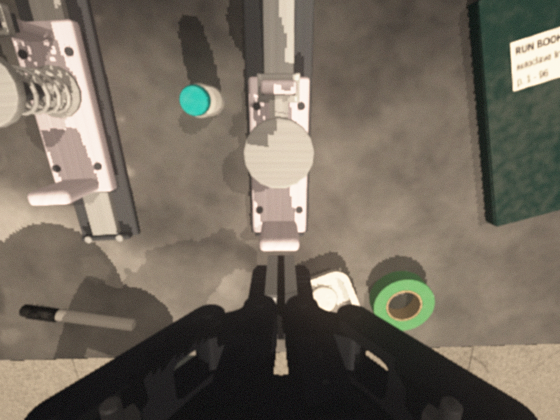

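Carriage R moved near; TCP stalled at the stop. Back off out of the view and check everything from above.

```bash
python3 -m creep '-2 4 -2 0 0 0 0;-5 8 -4 0 0 0 0;-8 12 -6 0 0 0 0;-10 16 -8 0 0 0 0;-12 20 -8 0 0 0 0;-12 24 -8 0 0 0 0;-12 24 -8 0 0 0 0;-12 24 -8 0 0 0 0'
python3 -c "
from h import *
c=imaging.snapshot('top')[:,:,::-1];cv2.imwrite('pics/t13f.png',c)
cv2.imwrite('pics/t13.png',cv2.resize(c[150:280,160:420],None,fx=3,fy=3,interpolation=cv2.INTER_CUBIC))
c=imaging.snapshot('scene')[:,:,::-1]
cv2.imwrite('pics/s13.png',cv2.resize(c[140:310,170:370],None,fx=3.5,fy=3.5,interpolation=cv2.INTER_CUBIC))
"
```

```text
time: 23.0
tool_pos: [369.1, -423.4, 251.3]
tcp_rot: [179.8, -0.2, -2.2]
ft_force: [-0.4, -0.1, 0.1]
finger_gap: 0.2
```

View pics/t13.png

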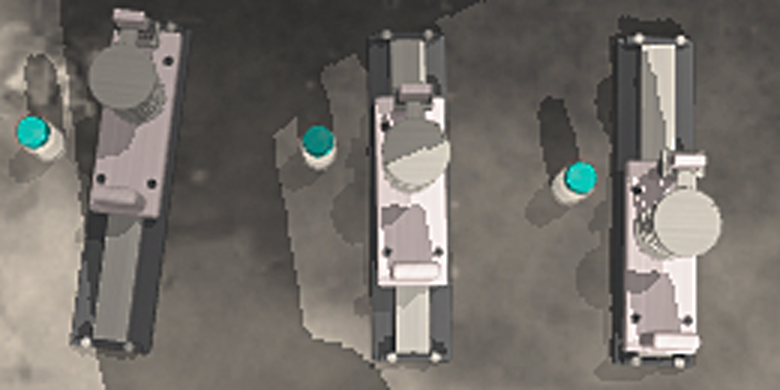

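View pics/s13.png

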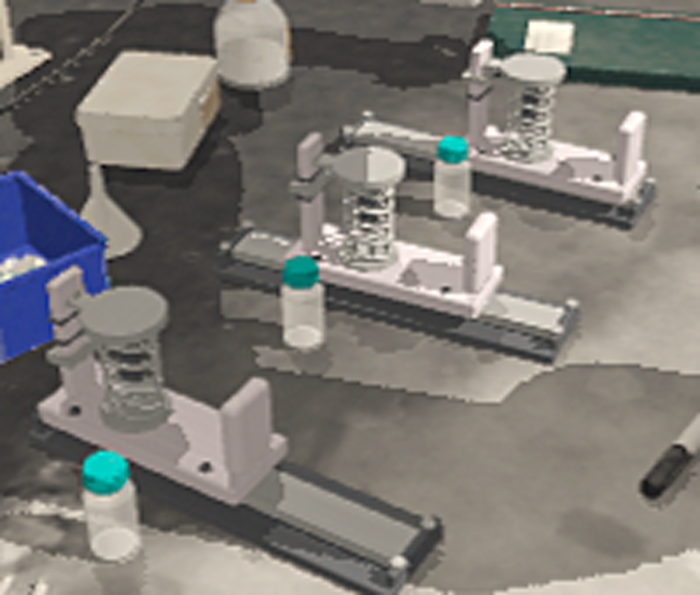

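```bash
python3 -c "
from h import *
f=lambda a,b,z:ray('top',a/3+160-.33,b/3+150-.33,z)
for cap,far,near,d in [((123,76),(150.5,24.5),(107.5,344.5),-6),((415,153),(407.5,35),(414,357.5),1.3),((687,222),(659.5,39),(659.5,361.5),-2)]:
    m=(f(*far,12)+f(*near,12))/2;c=f(*cap,102);d=np.radians(d);print(c.round(1),((c-m)[:2]@[np.cos(d),np.sin(d)]).round(1))
"
```

```text
[645.4 201.5 102. ] 62.3
[592.8  -1.5 102. ] 16.5
[ 546.5 -187.5  102. ] -28.4
```

```bash
python3 -c "
from h import *
print(r.hand_in())"
```

```text
the job is handed in; nothing more can be done
None
```

I pressed all three caps, sorted the springs, moved the two carriages to their stops, and handed the job in at about 23 s of the 67 s allowed. No verdict is reported, so what follows rests on my own checks. Left, middle and right are as seen from the robot.

| Unit | Peak force read | Cap travel | Spring | Carriage now |
|---|---|---|---|---|
| Left | about 11 N | about 32 mm, pointer below both marks | slack | far stop |
| Middle | about 10.7 N | about 12 mm, pointer between the marks | good | about 0.5 mm from the middle, not moved |
| Right | about 9.5 N | about 4 mm, pointer above the lower mark | stiff | near stop |

- **Carriages:** the last top picture puts the left and right caps 90.7 mm apart along their slides, against the expected 90 mm between stops.
- **Vials:** all three stand where they were, and the robot is clear of everything.
- **Force readings:** they carry about 1 N of noise, so the pressing forces are not exact. The right one was the lowest, read several times between 9.3 and 9.5 N.
- **Stop contact:** the fingertips hit the far stop with about 42 N along the slide plus 31 N upward, harder than I intended. This was under the 120 N wrist limit. I saw only the fingertips touching the tab, so I don't believe the 40 N limit on the arm and gripper body applies. The near stop took about 26 N along the slide plus 18 N down.
- **Right pointer:** it was small in the scene picture and covered the upper mark. I judged that spring stiff from its force and travel together with the small pointer shift.

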